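# Slide the crayon tin home under the riser

### The arm

A 7-joint arm with a two-finger parallel gripper is mounted at the origin on the work surface. World frame = base frame: x ahead of the robot, y to its left, z up, the work surface at z = 0. Lengths are in m, angles in rad, forces in N, time in s.
With the tool pointing down it reaches from about 0.35 to 0.9 m from the base axis. Payload 8.1 kg.
Tool frame: the origin (TCP) lies midway between the tips of the shut fingers; the grasp point (between the pads) lies arm.grasp_offset behind it (arm.grasp_offset is the distance from the TCP to the grasp point, in m); z points along the fingers, y is the line along which they close (so a half turn about z gives the same grasp; the last joint's range is limited). The gripper opens to 92 mm and grips with 3 to 60 N. Pads are 19 mm wide; open, the fingers measure 130 mm over their backs; the gripper's body (75 mm by 190 mm) begins 47 mm behind the grasp point.
Start: joints at [1.106, 0.434, 0.025, 1.573, -0.012, 1.134, -0.075], TCP at [0.221, -0.585, 0.187] pointing down, gripper open.
Joint ranges: [-2.62, 2.62], [-0.44, 2.09], [-1.27, 1.32], [0.08, 2.57], [-1.32, 4.46], [0.12, 2], [-2.74, 2.74]. Speed limits (rad/s): [2.22, 2.22, 3.01, 3.01, 3.14, 3.14, 3.14].

### API

Orientations are given as a rotation vector (axis times angle).
In Python, from cell import observe, imaging, arm gives the robot as it stands.
- The arm moves only by the tool apply_moves, never from a script. Its argument "commands" is a list of rows, each a list of 5 numbers: the opening in per cent of the stroke, from 0 (shut) to 100 (fully open), then the shift along the world's x, y, z in units of 0.06 m (1.0 is 0.06 m), then the turn about the world's z in units of 0.5 rad (1.0 is 0.5 rad). A call has 1 to 12 rows; each row shifts and turns the commanded pose from where the row before left it; what a row does not reach is not made up. A row lasts 1/8 s, in which the tool goes at most 62.5 mm and 10.7 degrees, less where a joint would pass 70% of its speed; a pose out of reach is approached as far as the arm can. A call with a number of a shift or a turn outside -1 to 1 is refused whole. A call with a gripper value outside its range is refused whole. The fingers move at their own pace and stop on an object; "newtons" is the grip in N (left out, the last holds). Time passes only in rows, so rows that do not move let the fingers close. It gives the time, the measured TCP pose, the force, the opening and the grip force at its end, in the units of the state.
- observe(): the state, without advancing time (a new reading comes with each control period).
- imaging.get_image(name): name is "side" or "top"; returns (picture, depth): 420x560x3 uint8, red, green, blue; 420x560 float32, m along the optical axis (not along the pixel's ray), 0 where there is no reading.
- imaging.camera_params(name): a dict with "camera_matrix" (3x3 intrinsics, pixels), "origin" and "rotation" of the camera in the world. Camera axes: x right, y up, looking along -z (the intrinsics and any distortion apply to the point x, -y, -z); pixel columns grow to the right and rows downward; lengths in m; the calibration is good to about 2 mm. A picture is of the moment at which its call begins. camera_params takes no time and is no camera call.
- arm.sign_off(): hands the job in; it is judged then, once.
The state is a dict: "clock": time; "joints": joint angles; "dq": joint speeds; "joint_efforts": joint torques, N m; "position": TCP position; "ee_rot": TCP orientation; "force": force on the tool from outside, world axes, zero at the start; "ft_torque": the same for the moment, N m; "width": opening from 0.0 (shut) to 1.0 (fully open); "gripper_force": force on a finger pad.
Only numpy, scipy, OpenCV 4.12 (cv2) and the standard library are available. Lean on these libraries where they do the work, as an engineer would, in place of code of your own. Each camera call takes 0.05 s, during which the arm holds its last target. There are 200 camera calls.

### The job

Put the flat crayon tin away under the low wooden riser: turn it end-on to the open mouth, slide it in flat along the table without it touching the underside of the board, and press it gently but firmly home against the sprung stop hidden inside, then let go so that it stays resting against the stop. Do not bump the riser, and leave the other things where they are.

Things in the scene. Friction and masses are not known exactly. Their poses are not given: they have to be found in the camera images.
- tin_mid (a point): Centre (half-way up, 12 mm above its underside) of the crayon tin: a flat, open steel tin, 110 mm long (its x), 60 mm wide (its y), 24 mm high, packed to the rim with crayons lying lengthwise, about 0.2 to 0.45 kg. It is loose on the table; either end may go in first. z is up.
- tin: The same tin, origin at the centre of its underside, same axes. It takes 1 to 5 N to slide on the table. Let go after pressing, it may come back a few mm with the stop's pad.
- riser: Low wooden riser fixed to the table, 160 mm deep (x), 200 mm wide (y), 48 mm high; origin at the centre of its footprint. +x points inward, from the open mouth to the closed back. Top board 14 mm thick, underside 34 mm above the table. Two rails leave a straight lane 68 mm wide (34 mm either side of y = 0), starting at the mouth, floored by the table.
- mouth (a point): Middle of the riser's open mouth, at its front edge (80 mm from the riser's origin), 12 mm up; axes as the riser's. Hidden in the lane is a stop: a rubber pad on a damped spring (3.5 N per mm, 12 mm travel), set at an unknown depth: a tin just touching it sticks out of the mouth by 12 to 47 mm. Home: pressed on the pad with 4 to 15 N for half a second; over 20 N is too hard.
- counter: Red plastic tally counter, 46 mm across, 38 mm high with its button, standing on the rear half of the riser's board; origin at the centre of its underside. Leave alone.
- tumbler: Glass tumbler standing upside down on the table, 74 mm across, 95 mm high; origin at the centre of its foot on the table. Leave alone.
- clipboard: Small wooden clipboard with a chrome clip lying on the table, 110 by 160 mm, 18 mm high at the clip; origin at the centre of its underside. Leave alone.
- coaster: Grey round silicone coaster on the table, 90 mm across, 6 mm high; origin at the centre of its underside. Leave alone.
Mind the look-alikes: they are no part of the job. What is shaped like the tin but orange or purple is not meant.

How it is judged:
On the way, in this order (a step that is already met when the one before it is completed fails the run):
1. the tin lies flat and end-on with its leading end under the board (x of tin_mid in the frame of riser between -0.13 and 0.02 m and height (world z) of tin_mid below 0.018 m and y of tin_mid in the frame of riser between -0.008 and 0.008 m and angle between the x axis of tin and the x axis of riser, either way round below 0.12 rad and angle between tin's own z axis and vertical below 0.06 rad), for 0.1 s.
2. the tin is pressed home against the hidden stop with more than 3 N (contact force between tin and stop_pad_c0 above 3 N and y of tin_mid in the frame of riser between -0.008 and 0.008 m and angle between the x axis of tin and the x axis of riser, either way round below 0.12 rad and angle between tin's own z axis and vertical below 0.06 rad), for 0.25 s.
At the end, for the whole second after the job is handed in: The tin rests flat on the table in the lane under the board, end-on to within 0.12 rad and 8 mm of the lane's middle, its leading end against the stop pad (gap under 3.5 mm), let go and at rest (horizontal distance between tin_mid and stop_pad_c0 below 0.0645 m and height (world z) of tin_mid below 0.0145 m and linear speed of tin below 0.01 m/s and y of tin_mid in the frame of riser between -0.008 and 0.008 m and angle between the x axis of tin and the x axis of riser, either way round below 0.12 rad and angle between tin's own z axis and vertical below 0.06 rad); the robot touches nothing.
It fails at once if the tin touches the underside of the board (over 0.5 N) (contact force between tin and riser_c0 above 0.5 N).
It fails at once if the tin is forced against the stop with more than 20 N (contact force between tin and stop_pad_c0 above 20 N).
It fails at once if the robot bumps the riser with more than 10 N (contact force between any of the fingers, the arm and riser above 10 N).
It fails at once if a bystander is moved more than 15 mm (distance of any of counter, tumbler, clipboard, coaster from where it was at the start of the episode above 0.015 m).
It also fails if it takes over 61 s, if anything falls off the work surface, if the arm or the gripper's body presses on something with over 40 N, if the wrist force passes 120 N, or if a joint passes its speed limit or range.

## Working session

There is one attempt and no reset: what is moved stays moved. The work goes in short steps, Python scripts to look and compute and a tool call to move; the robot and the scene stay as the last step left them, time stands still between calls to the robot, and variables do not carry over. Pictures are saved under pics/ and viewed, at most 10 in all, crops included, and the job is handed in when it is done.

Besides the shell and the picture viewer there is one more tool, called after ">>>" as name([rows], argument=value, ...), one row to a line, values as JSON. apply_moves: Moves the arm, as the interface text tells. Its arguments: {"type":"object","properties":{"commands":{"type":"array"},"newtons":{"type":"number"}},"required":["commands"]}

```bash
mkdir -p pics
cat > h.py <<'E'
import numpy as np, cv2
from cell import observe, imaging, arm
def grab(n):
    im,d=imaging.get_image(n); np.savez(f'{n}.npz',im=im,d=d); return im,d
def save(im,f): cv2.imwrite('pics/'+f,cv2.cvtColor(im,cv2.COLOR_RGB2BGR))
def world(n,uv,d):
    c=imaging.camera_params(n);K=np.array(c['camera_matrix']);R=np.array(c['rotation']);o=np.array(c['origin'])
    uv=np.atleast_2d(uv).astype(float);d=np.atleast_1d(d)
    p=np.c_[(uv[:,0]-K[0,2])/K[0,0]*d,-(uv[:,1]-K[1,2])/K[1,1]*d,-d]
    return p@R.T+o
def atz(n,uv,z):
    a=world(n,uv,np.ones(len(np.atleast_2d(uv))));o=np.array(imaging.camera_params(n)['origin'])
    r=a-o; return o+r*((np.atleast_1d(z)-o[2])/r[:,2])[:,None]
E
python3 - <<'E'
from h import *
s=observe(); print(s)
print(arm.grasp_offset)
for n in('top','side'):
    im,d=grab(n); save(im,n+'0.png'); print(imaging.camera_params(n))
E
```

```text
{'clock': 0.0, 'joints': array([ 1.10638626,  0.43521468,  0.0249842 ,  1.57411247, -0.01158319,
        1.13399397, -0.07511241]), 'dq': array([ 2.83078948e-05,  1.33793417e-03,  1.00186526e-03,  4.00747489e-05,
       -6.00118525e-04,  6.65083992e-04, -4.85925172e-04]), 'joint_efforts': array([ 1.78218143e-04, -6.67835069e+01,  9.85025950e-01, -3.14449954e+01,
       -6.04550494e-02,  4.29715379e-02,  1.74291104e-04]), 'position': array([ 0.22095246, -0.58401995,  0.18644437]), 'ee_rot': array([-3.08885446e+00, -5.64829580e-01,  6.97275965e-04]), 'force': array([-0.15119071,  1.03653409, -0.02319935]), 'ft_torque': array([-0.01007937,  0.03764905,  0.05235704]), 'gripper_force': 0.0, 'width': 0.9997448349141357}
0.0188
{'camera_matrix': array([[385.31428105,   0.        , 285.47802825],
       [  0.        , 385.31428105, 208.41814408],
       [  0.        ,   0.        ,   1.        ]]), 'origin': array([ 0.47906899, -0.13034533,  0.96141652]), 'rotation': array([ 0.04418554, -0.03328359, -1.57450443])}
{'camera_matrix': array([[447.81781396,   0.        , 284.03479057],
       [  0.        , 447.81781396, 203.94059409],
       [  0.        ,   0.        ,   1.        ]]), 'origin': array([0.07195331, 0.89637273, 0.72138677]), 'rotation': array([ 0.30624883, -1.37559229, -2.41901719])}
```

View pics/top0.png

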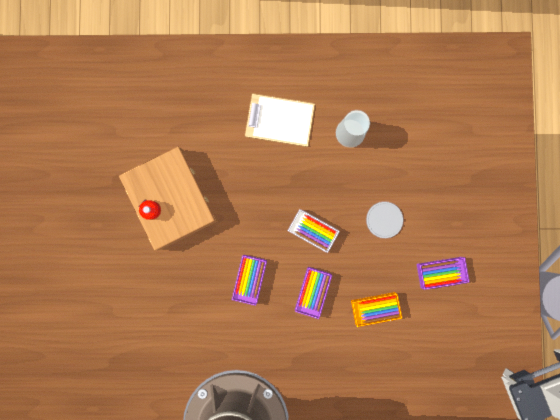

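View pics/side0.png

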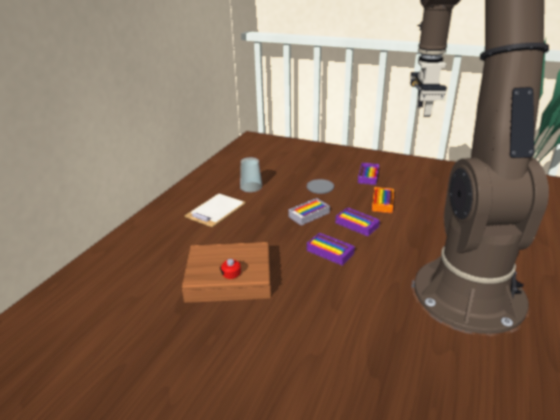

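The riser is at top-image (121,179), (180,149), (214,217), (157,249), with the counter at (149,210) on the left half, so the mouth is the right edge. There are five tin-like things:
- (314,231): bare steel rim, which fits the description.
- (250,279), (314,293) and (443,273): purple.
- (377,309): orange.

I'll confirm with an enlarged crop.

```bash
sed -i "s/R=np.array(c\['rotation'\])/R=cv2.Rodrigues(np.array(c['rotation']))[0]/" h.py
python3 - <<'E'
from h import *
z=np.load('top.npz');im,d=z['im'],z['d']
a=cv2.resize(im[190:260,270:360],None,fx=7,fy=7,interpolation=cv2.INTER_CUBIC)
b=cv2.resize(im[140:255,110:225],None,fx=4.26,fy=4.26,interpolation=cv2.INTER_CUBIC)
save(a,'tin_crop.png'); save(b,'riser_crop.png')
# height map check
v,u=np.mgrid[0:420,0:560]; W=world('top',np.c_[u.ravel(),v.ravel()],d.ravel()).reshape(420,560,3)
np.save('W.npy',W)
for p in [(314,231),(185,200),(149,210),(300,180),(280,120),(385,220),(250,279)]: print(p,W[p[1],p[0]].round(4),d[p[1],p[0]])
m=((W[...,2]>.04)&(W[...,2]<.056)).astype(np.uint8); m[:, 230:]=0;m[:140]=0;m[260:]=0
q=cv2.minAreaRect(W[m>0][:,:2].astype(np.float32)); print('riser',q,cv2.boxPoints(q))
m=((W[...,2]>.014)&(W[...,2]<.035)); k=np.zeros_like(m);k[200:260,280:348]=1;m&=k
q=cv2.minAreaRect(W[m][:,:2].astype(np.float32)); print('tin',q,cv2.boxPoints(q),W[m].mean(0),m.sum())
E
```

```text
(314, 231) [ 0.4701 -0.1931  0.0221] 0.9373109
(185, 200) [0.5452 0.1151 0.0478] 0.9173943
(149, 210) [0.5201 0.188  0.0828] 0.88177204
(300, 180) [ 0.5978 -0.1605 -0.0006] 0.9664951
(280, 120) [ 0.7491 -0.1109  0.0041] 0.9696106
(385, 220) [ 0.4965 -0.3697  0.007 ] 0.9524939
(250, 279) [ 0.3548 -0.0374  0.0224] 0.9323717
riser ((0.5511674880981445, 0.1607607901096344), (0.20085172355175018, 0.1605979949235916), 26.131465911865234) [[0.42564029 0.18862131]
 [0.49637288 0.04443869]
 [0.6766947  0.13290027]
 [0.6059621  0.2770829 ]]
tin ((0.4712732434272766, -0.19118556380271912), (0.10993839800357819, 0.05985444039106369), 60.51536560058594) [[ 0.41816667 -0.22430569]
 [ 0.47026923 -0.25376546]
 [ 0.52437985 -0.15806544]
 [ 0.47227725 -0.12860566]] [ 0.4706761  -0.19241016  0.02079316] 1027
```

View pics/tin_crop.png

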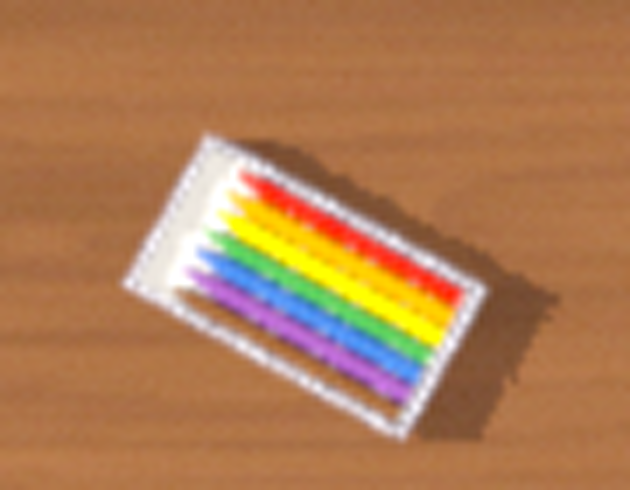

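View pics/riser_crop.png

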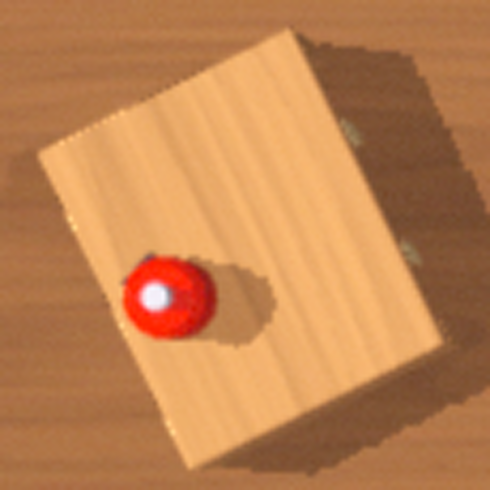

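The crop shows the bare-steel tin with corners at crop pixels (126,285), (208,135), (485,290) and (402,437), measuring 110x60 mm. The riser fits 161x201 mm, with its rail ends visible at the right-hand mouth edge. I'll grip near the tin's trailing end (y closest to -0.25), drag it flat, turn it +0.97 rad and slide it in.

Run:
```python
from h import *
W=np.load('W.npy'); m=(W[...,2]>.014)&(W[...,2]<.04)
k=np.zeros_like(m);k[263:325,290:340]=1
q=cv2.minAreaRect(W[m&k][:,:2].astype(np.float32));print(q,cv2.boxPoints(q).round(3).tolist())
d=np.array([.492,.870]);g=np.array([.4713,-.1912])-.043*d;print('grasp',g)
n=np.array([.870,-.492])
P=cv2.boxPoints(q)-g
print(np.c_[P@d,P@n].round(3))
```

```text
((0.32159966230392456, -0.18966320157051086), (0.06007026135921478, 0.1100933626294136), 72.8386459350586) [[0.25999999046325684, -0.20200000703334808], [0.36500000953674316, -0.23499999940395355], [0.382999986410141, -0.1770000010728836], [0.27799999713897705, -0.14499999582767487]]
grasp [ 0.450144 -0.22861 ]
[[-0.07  -0.178]
 [-0.047 -0.071]
 [ 0.012 -0.084]
 [-0.012 -0.191]]
```

>>> apply_moves([
  [80, 0.32, 0.49, -0.1, 0.116],
  [80, 0.32, 0.49, -0.1, 0.116],
  [80, 0.32, 0.49, -0.1, 0.116],
  [80, 0.32, 0.49, -0.1, 0.116],
  [80, 0.32, 0.49, -0.1, 0.116],
  [80, 0.32, 0.49, -0.1, 0.116],
  [80, 0.32, 0.49, -0.1, 0.116],
  [80, 0.32, 0.49, -0.1, 0.116],
  [80, 0.32, 0.49, -0.1, 0.116],
  [80, 0.32, 0.49, -0.1, 0.116],
  [80, 0.32, 0.49, -0.1, 0.116],
  [80, 0.32, 0.49, -0.1, 0.116],
], newtons=15)

```text
clock: 1.6
position: [0.4519, -0.2307, 0.1149]
ee_rot: [-2.711, -1.587, 0.0]
force: [0.6, -0.9, 0.7]
width: 0.801
gripper_force: 0.0
```

>>> apply_moves([
  [80, -0.03, 0.035, -0.4, 0],
  [80, 0, 0, -0.4, 0],
  [80, 0, 0, -0.4, 0],
  [80, 0, 0, -0.3, 0],
  [80, 0, 0, -0.15, 0],
  [80, 0, 0, -0.1, 0],
  [80, 0, 0, 0, 0],
  [80, 0, 0, 0, 0],
])

```text
clock: 2.6
position: [0.4502, -0.2298, 0.0108]
ee_rot: [2.712, 1.585, 0.001]
force: [0.9, -0.6, 0.4]
width: 0.8
gripper_force: 0.0
```

>>> apply_moves([
  [80, 0, 0, -0.08, 0],
  [80, 0, 0, 0, 0],
  [0, 0, 0, 0, 0],
  [0, 0, 0, 0, 0],
  [0, 0, 0, 0, 0],
  [0, 0, 0, 0, 0],
  [0, 0, 0, 0, 0],
  [0, 0, 0, 0, 0],
], newtons=20)

```text
clock: 3.6
position: [0.4498, -0.2297, 0.0055]
ee_rot: [2.712, 1.585, 0.0]
force: [-0.6, -0.6, -0.1]
width: 0.196
gripper_force: 0.0
```

The opening is 0.196, well below the 60 mm tin's 0.65, so the fingers missed it. I'll look.

Run:
```python
from h import *
im,d=grab('top'); i2,_=grab('side')
a=cv2.resize(im[165:325,250:410],None,fx=3,fy=3,interpolation=cv2.INTER_CUBIC)
b=cv2.resize(i2[140:260,270:400],(520,480),interpolation=cv2.INTER_CUBIC)
save(np.hstack([a,b[:480]])[:, :800+200][:, :],'look1.png') if False else save(cv2.resize(np.hstack([a,b]),(800,384)),'look1.png')
print(observe()['width'],observe()['gripper_force'])
```

```text
0.11448941209124101 0.0
```

View pics/look1.png

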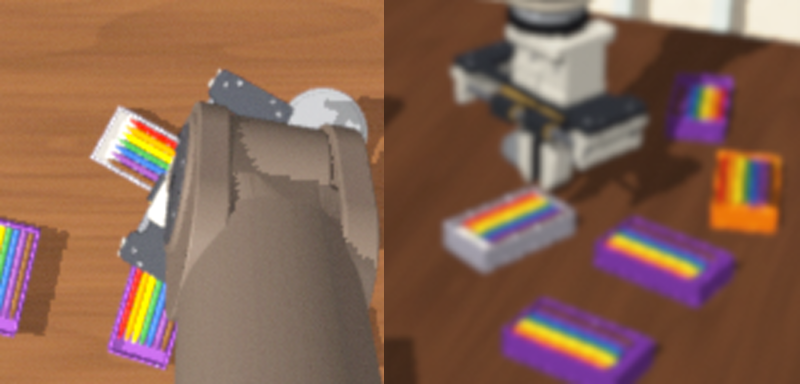

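The tin hasn't moved: its left corners are still near (290,230) and (299,210). The fingers are shut just behind its trailing end, with tips near side pixel (320,198). I'll check where the reported TCP projects to.

Run:
```python
from h import *
def proj(n,p):
    c=imaging.camera_params(n);K=c['camera_matrix'];R=cv2.Rodrigues(np.array(c['rotation']))[0]
    q=(np.atleast_2d(p)-c['origin'])@R; q=q*[1,-1,-1]; uv=q@np.array(K).T; return (uv[:,:2]/uv[:,2:]).round(1)
s=observe(); P=s['position']
d=np.array([.492,.870,0]);n=np.array([.870,-.492,0]);c=np.array([.4713,-.1912,.024])
print('tcp side',proj('side',P),'top',proj('top',P))
print('tin corners side',proj('side',[c+a*.055*d+b*.03*n for a,b in((1,1),(1,-1),(-1,-1),(-1,1))]).tolist())
z=np.load('side.npz');v,u=np.mgrid[0:420,0:560];W=world('side',np.c_[u.ravel(),v.ravel()],z['d'].ravel()).reshape(420,560,3)
for y,x in[(198,320),(194,319),(210,305),(200,300)]: print(x,y,W[y,x].round(4))
m=(W[...,2]>.014)&(W[...,2]<.03)&(np.abs(W[...,0]-.47)<.08)&(np.abs(W[...,1]+.19)<.09)
q=cv2.minAreaRect(W[m][:,:2].astype(np.float32));print(q,m.sum())
im=z['im'][150:240,270:360];save(cv2.resize(im,(800,600)[1:]*2 if 0 else (600,600),interpolation=cv2.INTER_CUBIC),'side_near.png')
```

```text
tcp side [[319.7 208.4]] top [[328.4 239.1]]
tin corners side [[288.4, 209.9], [301.0, 218.2], [329.1, 206.0], [316.2, 198.3]]
320 198 [ 0.4451 -0.2159  0.0507]
319 194 [ 0.4565 -0.2393  0.0499]
305 210 [ 0.4765 -0.1723  0.0261]
300 200 [ 5.290e-01 -2.649e-01 -4.000e-04]
((0.47020384669303894, -0.19209608435630798), (0.11490903794765472, 0.0682644173502922), 60.836448669433594) 512
```

View pics/side_near.png

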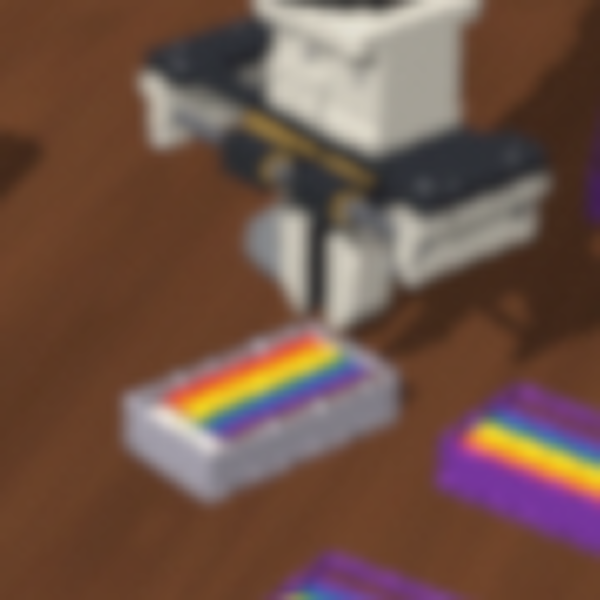

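The fingers are shut above the tin, not around it. The side depth puts their tips near z≈0.05, although the state says 0.0055. I'll measure the tips properly.

```bash
cat >> h.py <<'E'
def proj(n,p):
    c=imaging.camera_params(n);K=c['camera_matrix'];R=cv2.Rodrigues(np.array(c['rotation']))[0]
    q=(np.atleast_2d(p)-c['origin'])@R; q=q*[1,-1,-1]; uv=q@np.array(K).T; return (uv[:,:2]/uv[:,2:]).round(1)
E
python3 - <<'E'
from h import *
print('start tcp side',proj('side',[.2210,-.584,.1864]))
s=observe();print(s['position'],s['force'],s['joints'].round(3))
z=np.load('side.npz');v,u=np.mgrid[0:420,0:560];W=world('side',np.c_[u.ravel(),v.ravel()],z['d'].ravel()).reshape(420,560,3)
for x in(314,317,320,323,326):
    print(x,[(y,*W[y,x].round(3).tolist()) for y in range(184,204,2)])
E
```

```text
start tcp side [[421.3 123.6]]
[ 0.44979148 -0.22967226  0.00544081] [-0.33810138  0.293228   -0.37615026] [ 0.548  0.495 -0.241  2.037  0.194  0.63  -0.335]
314 [(184, 0.469, -0.228, 0.088), (186, 0.47, -0.23, 0.08), (188, 0.469, -0.228, 0.074), (190, 0.469, -0.229, 0.067), (192, 0.47, -0.231, 0.059), (194, 0.47, -0.233, 0.05), (196, 0.494, -0.301, 0.003), (198, 0.49, -0.29, 0.002), (200, 0.473, -0.242, 0.023), (202, 0.468, -0.228, 0.025)]
317 [(184, 0.461, -0.232, 0.087), (186, 0.459, -0.228, 0.083), (188, 0.459, -0.228, 0.076), (190, 0.46, -0.23, 0.068), (192, 0.46, -0.23, 0.061), (194, 0.46, -0.23, 0.054), (196, 0.484, -0.302, 0.004), (198, 0.466, -0.25, 0.028), (200, 0.464, -0.245, 0.024), (202, 0.462, -0.238, 0.021)]
320 [(184, 0.446, -0.216, 0.098), (186, 0.447, -0.218, 0.09), (188, 0.446, -0.217, 0.084), (190, 0.444, -0.21, 0.081), (192, 0.445, -0.213, 0.073), (194, 0.445, -0.214, 0.066), (196, 0.447, -0.22, 0.055), (198, 0.445, -0.216, 0.051), (200, 0.454, -0.242, 0.028), (202, 0.452, -0.238, 0.023)]
323 [(184, 0.435, -0.211, 0.103), (186, 0.434, -0.207, 0.098), (188, 0.433, -0.206, 0.092), (190, 0.434, -0.209, 0.084), (192, 0.434, -0.208, 0.078), (194, 0.432, -0.204, 0.073), (196, 0.435, -0.212, 0.062), (198, 0.461, -0.294, 0.006), (200, 0.46, -0.29, 0.001), (202, 0.443, -0.24, 0.024)]
326 [(184, 0.428, -0.218, 0.1), (186, 0.428, -0.218, 0.094), (188, 0.428, -0.217, 0.088), (190, 0.429, -0.223, 0.077), (192, 0.428, -0.22, 0.073), (194, 0.43, -0.228, 0.061), (196, 0.459, -0.318, 0.001), (198, 0.454, -0.303, 0.002), (200, 0.449, -0.29, 0.003), (202, 0.446, -0.279, 0.002)]
```

The depth puts the tips at about (0.45,-0.225), which agrees with the state in x and y, but at z≈0.048. The reported z is therefore about 43 mm too low; at the start the fingers also appeared about 8 px above the projected TCP. I'll open and descend by the true height, watching the force.

>>> apply_moves([
  [80, 0, 0, 0, 0],
  [80, 0, 0, 0, 0],
  [80, 0, 0, 0, 0],
  [80, 0, 0, 0, 0],
  [80, 0, 0, 0, 0],
  [80, 0, 0, 0, 0],
  [80, 0, 0, 0, 0],
  [80, 0, 0, 0, 0],
])

```text
clock: 4.7
position: [0.4498, -0.2296, 0.0054]
ee_rot: [2.712, 1.585, 0.0]
force: [-0.1, 0.4, -0.6]
width: 0.8
gripper_force: 0.0
```

>>> apply_moves([
  [80, 0, 0, -0.2, 0],
  [80, 0, 0, -0.2, 0],
  [80, 0, 0, -0.1, 0],
  [80, 0, 0, 0, 0],
  [80, 0, 0, 0, 0],
])

```text
clock: 5.32
position: [0.4499, -0.2297, -0.0245]
ee_rot: [2.712, 1.585, 0.0]
force: [-0.3, 0.0, 0.7]
width: 0.799
gripper_force: 0.0
```

Run:
```python
from h import *
im,d=grab('side');print(observe()['width'])
save(cv2.resize(im[150:240,270:360],(600,600),interpolation=cv2.INTER_CUBIC),'side_near2.png')
v,u=np.mgrid[0:420,0:560];W=world('side',np.c_[u.ravel(),v.ravel()],d.ravel()).reshape(420,560,3)
np.save('Ws.npy',W)
```

```text
0.8007118346841102
```

View pics/side_near2.png

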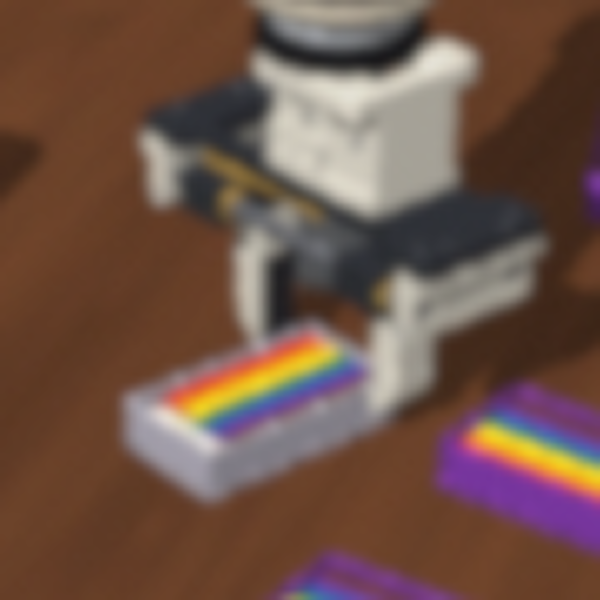

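The fingers now straddle the tin's trailing end, with the right fingertip at crop (390,412), which is image (328.5,212). I'll read its height before going lower.

Run:
```python
from h import *
W=np.load('Ws.npy')
for x in(328,330,332): print(x,[(y,*W[y,x].round(3).tolist()) for y in range(202,217,2)])
```

```text
328 [(202, 0.415, -0.2, 0.052), (204, 0.413, -0.195, 0.048), (206, 0.413, -0.195, 0.041), (208, 0.412, -0.193, 0.036), (210, 0.415, -0.203, 0.022), (212, 0.419, -0.218, 0.006), (214, 0.417, -0.211, 0.003), (216, 0.413, -0.2, 0.003)]
330 [(202, 0.408, -0.197, 0.055), (204, 0.407, -0.196, 0.049), (206, 0.407, -0.195, 0.043), (208, 0.408, -0.2, 0.033), (210, 0.418, -0.234, 0.004), (212, 0.417, -0.232, -0.002), (214, 0.411, -0.213, 0.003), (216, 0.408, -0.203, 0.003)]
332 [(202, 0.403, -0.204, 0.052), (204, 0.403, -0.202, 0.046), (206, 0.404, -0.208, 0.036), (208, 0.405, -0.211, 0.027), (210, 0.413, -0.239, 0.002), (212, 0.409, -0.225, 0.004), (214, 0.406, -0.217, 0.002), (216, 0.403, -0.207, 0.001)]
```

>>> apply_moves([
  [80, 0, 0, -0.05, 0],
  [80, 0, 0, -0.05, 0],
  [80, 0, 0, 0, 0],
])

```text
clock: 5.75
position: [0.4496, -0.2296, -0.0308]
ee_rot: [-2.712, -1.585, 0.0]
force: [-0.7, -1.1, -0.3]
width: 0.798
gripper_force: 0.0
```

>>> apply_moves([
  [80, 0, 0, -0.05, 0],
  [80, 0, 0, -0.05, 0],
  [80, 0, 0, 0, 0],
])

```text
clock: 6.12
position: [0.4496, -0.2296, -0.0368]
ee_rot: [-2.712, -1.585, 0.0]
force: [0.4, 1.6, 0.1]
width: 0.798
gripper_force: 0.0
```

>>> apply_moves([
  [80, 0, 0, -0.04, 0],
  [80, 0, 0, 0, 0],
])

```text
clock: 6.38
position: [0.4498, -0.2297, -0.039]
ee_rot: [2.712, 1.585, 0.0]
force: [0.4, 0.2, -0.3]
width: 0.799
gripper_force: 0.0
```

>>> apply_moves([
  [80, 0, 0, -0.04, 0],
  [80, 0, 0, 0, 0],
])

```text
clock: 6.62
position: [0.4499, -0.2297, -0.0394]
ee_rot: [2.711, 1.585, -0.0]
force: [-7.5, 3.7, 32.7]
width: 0.798
gripper_force: 16.8
```

The tips touch the table at a reported z of -0.039, so the offset is 39 mm. I'll back off about 4 mm and close.

>>> apply_moves([
  [80, 0, 0, 0.1, 0],
  [80, 0, 0, 0, 0],
  [0, 0, 0, 0, 0],
  [0, 0, 0, 0, 0],
  [0, 0, 0, 0, 0],
  [0, 0, 0, 0, 0],
  [0, 0, 0, 0, 0],
], newtons=20)

```text
clock: 7.5
position: [0.4496, -0.2296, -0.0355]
ee_rot: [-2.712, -1.585, 0.0]
force: [-0.3, -0.9, -2.3]
width: 0.655
gripper_force: 20.0
```

The grip is good: 0.655 corresponds to 60 mm. I'll drag it to a spot in front of the mouth while turning.

>>> apply_moves([
  [0, 0.26, 0.29, 0, 0.162],
  [0, 0.26, 0.29, 0, 0.162],
  [0, 0.26, 0.29, 0, 0.162],
  [0, 0.26, 0.29, 0, 0.162],
  [0, 0.26, 0.29, 0, 0.162],
  [0, 0.27, 0.29, 0, 0.162],
  [0, 0.27, 0.29, 0, 0.162],
  [0, 0.27, 0.29, 0, 0.162],
  [0, 0.27, 0.29, 0, 0.162],
  [0, 0.27, 0.29, 0, 0.162],
  [0, 0.27, 0.29, 0, 0.162],
  [0, 0.27, 0.29, 0, 0.162],
])

```text
clock: 9.0
position: [0.6421, -0.0198, -0.0355]
ee_rot: [-1.651, -2.673, 0.0]
force: [-0.7, 0.3, -2.5]
width: 0.65
gripper_force: 20.0
```

>>> apply_moves([
  [0, 0, 0, 0, 0],
  [0, 0, 0, 0, 0],
])

```text
clock: 9.25
position: [0.641, -0.021, -0.0356]
ee_rot: [-1.658, -2.668, 0.001]
force: [0.3, -0.0, -2.7]
width: 0.651
gripper_force: 20.0
```

```bash
cat > fit.py <<'E'
from h import *
im,d=grab('top'); i2,d2=grab('side')
R0=np.array([.5512,.1608]);dx=np.array([-.4405,.8977]);dy=np.array([-.8977,-.4405])
for n,D,I in(('top',d,im),('side',d2,i2)):
    v,u=np.mgrid[0:420,0:560];W=world(n,np.c_[u.ravel(),v.ravel()],D.ravel()).reshape(420,560,3)
    r=W[...,:2]-R0;X=r@dx;Y=r@dy
    hsv=cv2.cvtColor(I,cv2.COLOR_RGB2HSV)
    m=(W[...,2]>.016)&(W[...,2]<.030)&(X>-.24)&(X<-.082)&(abs(Y)<.05)
    P=np.c_[X[m],Y[m]].astype(np.float32)
    if len(P)>5: print(n,len(P),cv2.minAreaRect(P),'x',np.percentile(P[:,0],[1,99]),'y',np.percentile(P[:,1],[1,99]))
    # silver rim edges: y range by x slice
    for a in np.arange(-.24,-.08,.015):
        k=m&(X>a)&(X<a+.015)
        if k.sum()>8: print('  x%.3f y %.4f %.4f'%(a+.0075,Y[k].min(),Y[k].max()))
t=observe();p=t['position'][:2]-R0;print('tcp in riser',p@dx,p@dy,t['ee_rot'])
a=cv2.resize(im[140:260,170:330],(800,600),interpolation=cv2.INTER_CUBIC);save(a,'pre.png')
E
python3 fit.py
```

```text
side 499 ((-0.16549250483512878, -0.0004927664995193481), (0.10296306014060974, 0.09302636981010437), 1.1121881008148193) x [-0.21596551 -0.12022897] y [-0.04286879  0.04231187]
  x-0.217 y -0.0298 0.0277
  x-0.202 y -0.0456 0.0449
  x-0.187 y -0.0476 0.0455
  x-0.172 y -0.0291 0.0292
  x-0.157 y -0.0285 0.0295
  x-0.142 y -0.0277 0.0299
  x-0.127 y -0.0291 0.0305
tcp in riser -0.20328485460393453 7.659302612239459e-05 [-1.65919278e+00 -2.66750559e+00  1.41521278e-03]
```

View pics/pre.png

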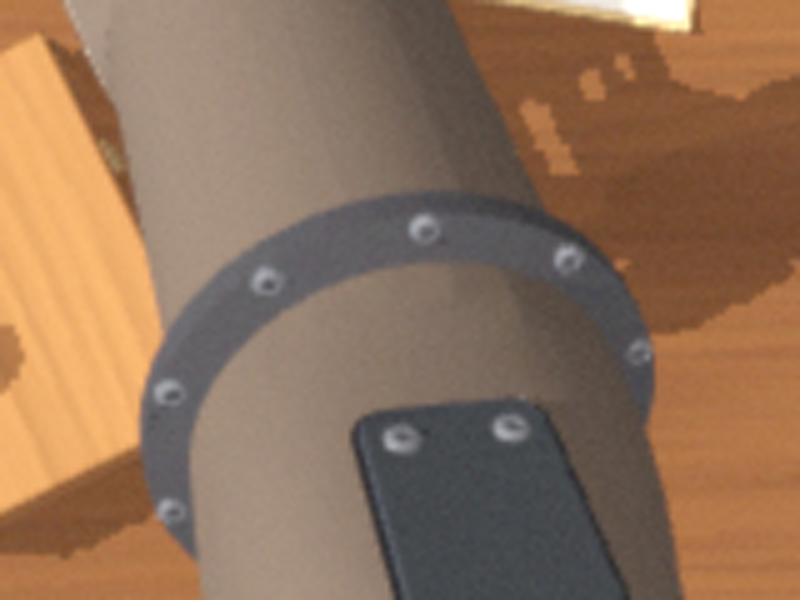

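The arm covers the tin in this top view, so the side depth is the check: tin y spans -0.029 to 0.030 in the riser frame, straight and centred. I'll also check the riser in the side camera.

Run:
```python
from h import *
z=np.load('side.npz');D=z['d'];v,u=np.mgrid[0:420,0:560];W=world('side',np.c_[u.ravel(),v.ravel()],D.ravel()).reshape(420,560,3)
R0=np.array([.5512,.1608]);dx=np.array([-.4405,.8977]);dy=np.array([-.8977,-.4405])
r=W[...,:2]-R0;X=r@dx;Y=r@dy
m=(abs(W[...,2]-.048)<.004)&(abs(X)<.1)&(abs(Y)<.12)
q=cv2.minAreaRect(np.c_[X[m],Y[m]].astype(np.float32));print(q,m.sum())
m=(W[...,2]>.020)&(W[...,2]<.028)&(X>-.18)&(X<-.09)&(abs(Y)<.035)
for a in np.arange(-.18,-.09,.01):
    k=m&(X>a)&(X<a+.01); 
    if k.sum()>5: print('%.3f %.4f %.4f %.4f'%(a+.005,Y[k].min(),Y[k].max(),W[k][:,2].mean()))
```

```text
((-0.00010297447443008423, 0.0011834129691123962), (0.1999361366033554, 0.16498927772045135), 89.9595718383789) 2822
-0.175 -0.0291 0.0288 0.0239
-0.165 -0.0285 0.0292 0.0243
-0.155 -0.0283 0.0295 0.0245
-0.145 -0.0277 0.0299 0.0245
-0.135 -0.0270 0.0301 0.0239
-0.125 -0.0291 0.0305 0.0234
```

>>> apply_moves([
  [0, -0.02, -0.01, 0, -0.05],
  [0, -0.044, 0.09, 0, 0],
  [0, -0.044, 0.09, 0, 0],
  [0, -0.044, 0.09, 0, 0],
  [0, -0.044, 0.09, 0, 0],
  [0, -0.044, 0.09, 0, 0],
  [0, -0.044, 0.09, 0, 0],
])

```text
clock: 10.22
position: [0.624, 0.0113, -0.0353]
ee_rot: [1.691, 2.648, 0.0]
force: [1.0, 0.2, -2.4]
width: 0.651
gripper_force: 20.0
```

>>> apply_moves([
  [0, 0, 0, 0, 0],
  [0, -0.044, 0.09, 0, 0],
  [0, -0.044, 0.09, 0, 0],
  [0, -0.044, 0.09, 0, 0],
  [0, -0.044, 0.09, 0, 0],
  [0, 0, 0, 0, 0],
])

```text
clock: 10.98
position: [0.6133, 0.0334, -0.0353]
ee_rot: [-1.69, -2.648, -0.0]
force: [-0.2, -0.1, -2.7]
width: 0.654
gripper_force: 20.0
```

Run:
```python
from h import *
im,D=grab('side');v,u=np.mgrid[0:420,0:560];W=world('side',np.c_[u.ravel(),v.ravel()],D.ravel()).reshape(420,560,3)
R0=np.array([.5512,.1608]);dx=np.array([-.4405,.8977]);dy=np.array([-.8977,-.4405])
p=observe()['position'][:2]-R0;print('tcp',p@dx,p@dy)
r=W[...,:2]-R0;X=r@dx;Y=r@dy
m=(W[...,2]>.018)&(W[...,2]<.030)&(X>-.18)&(X<-.082)&(abs(Y)<.05)
for a in np.arange(-.18,-.08,.01):
    k=m&(X>a)&(X<a+.01); 
    if k.sum()>5: print('%.3f %.4f %.4f %.4f'%(a+.005,Y[k].min(),Y[k].max(),W[k][:,2].mean()))
```

```text
tcp -0.1422797835719345 0.0004442240103645412
-0.155 -0.0280 0.0269 0.0248
-0.145 -0.0297 0.0268 0.0248
-0.135 -0.0457 0.0466 0.0243
-0.125 -0.0288 0.0434 0.0242
-0.115 -0.0279 0.0280 0.0254
```

>>> apply_moves([
  [0, -0.044, 0.09, 0, 0],
  [0, -0.044, 0.09, 0, 0],
  [0, -0.044, 0.09, 0, 0],
  [0, -0.044, 0.09, 0, 0],
  [0, 0, 0, 0, 0],
])

```text
clock: 11.65
position: [0.6027, 0.055, -0.0353]
ee_rot: [-1.69, -2.648, -0.0]
force: [0.5, 1.0, -2.6]
width: 0.653
gripper_force: 20.0
```

>>> apply_moves([
  [0, -0.011, 0.0225, 0, 0],
  [0, -0.011, 0.0225, 0, 0],
  [0, 0, 0, 0, 0],
])

```text
clock: 12.02
position: [0.6017, 0.0569, -0.0354]
ee_rot: [-1.691, -2.647, -0.0]
force: [-0.5, -0.2, -2.4]
width: 0.65
gripper_force: 20.0
```

>>> apply_moves([
  [0, -0.011, 0.0225, 0, 0],
  [0, -0.011, 0.0225, 0, 0],
  [0, 0, 0, 0, 0],
])

```text
clock: 12.4
position: [0.6003, 0.0598, -0.0354]
ee_rot: [-1.691, -2.648, -0.0]
force: [-0.2, -0.3, -2.4]
width: 0.653
gripper_force: 20.0
```

>>> apply_moves([
  [0, -0.011, 0.0225, 0, 0],
  [0, -0.011, 0.0225, 0, 0],
  [0, 0, 0, 0, 0],
])

```text
clock: 12.78
position: [0.599, 0.0625, -0.0353]
ee_rot: [-1.691, -2.648, -0.0]
force: [0.2, 0.0, -2.4]
width: 0.651
gripper_force: 20.0
```

>>> apply_moves([
  [0, -0.011, 0.0225, 0, 0],
  [0, -0.011, 0.0225, 0, 0],
  [0, 0, 0, 0, 0],
])

```text
clock: 13.15
position: [0.5976, 0.0652, -0.0354]
ee_rot: [-1.691, -2.648, -0.0]
force: [0.1, 0.4, -2.2]
width: 0.652
gripper_force: 20.0
```

>>> apply_moves([
  [0, -0.011, 0.0225, 0, 0],
  [0, -0.011, 0.0225, 0, 0],
  [0, 0, 0, 0, 0],
])

```text
clock: 13.52
position: [0.5963, 0.0679, -0.0354]
ee_rot: [-1.691, -2.648, -0.0]
force: [0.7, 0.7, -2.3]
width: 0.651
gripper_force: 20.0
```

>>> apply_moves([
  [0, -0.011, 0.0225, 0, 0],
  [0, -0.011, 0.0225, 0, 0],
  [0, 0, 0, 0, 0],
])

```text
clock: 13.9
position: [0.5951, 0.0706, -0.0353]
ee_rot: [-1.691, -2.648, -0.0]
force: [-0.7, -0.3, -3.1]
width: 0.65
gripper_force: 20.0
```

>>> apply_moves([
  [0, -0.011, 0.0225, 0, 0],
  [0, -0.011, 0.0225, 0, 0],
  [0, 0, 0, 0, 0],
])

```text
clock: 14.28
position: [0.5937, 0.0733, -0.0353]
ee_rot: [-1.691, -2.648, -0.0]
force: [0.1, 0.6, -2.5]
width: 0.651
gripper_force: 20.0
```

There's no contact yet and the tin still sticks out about 29 mm. The fingers are close to the mouth, so I'll release, back out, shut them and push from behind.

>>> apply_moves([
  [80, 0, 0, 0, 0],
  [80, 0, 0, 0, 0],
  [80, 0, 0, 0, 0],
  [80, 0.073, -0.15, 0, 0],
  [80, 0.073, -0.15, 0, 0],
  [80, 0.073, -0.15, 0, 0],
  [80, 0.073, -0.15, 0, 0.05],
])

```text
clock: 15.15
position: [0.6117, 0.036, -0.0354]
ee_rot: [1.657, 2.669, -0.0]
force: [-0.2, -0.3, 0.3]
width: 0.802
gripper_force: 0.0
```

>>> apply_moves([
  [0, 0, 0, 0, 0],
  [0, 0, 0, 0, 0],
  [0, 0, 0, 0, 0],
  [0, 0, 0, 0, 0],
  [0, 0, 0, 0, 0],
  [0, 0, 0, 0, 0],
  [0, 0, 0, 0, 0],
  [0, 0, 0, 0, 0],
], newtons=10)

```text
clock: 16.15
position: [0.6113, 0.037, -0.0354]
ee_rot: [1.658, 2.668, 0.0]
force: [0.7, 0.2, 0.4]
width: 0.012
gripper_force: 0.0
```

```bash
cat > f2.py <<'E'
from h import *
im,D=grab('side');v,u=np.mgrid[0:420,0:560];W=world('side',np.c_[u.ravel(),v.ravel()],D.ravel()).reshape(420,560,3)
R0=np.array([.5512,.1608]);dx=np.array([-.4405,.8977]);dy=np.array([-.8977,-.4405])
t=observe();p=t['position'][:2]-R0;print('tcp',p@dx,p@dy,t['position'],t['width'],t['force'])
r=W[...,:2]-R0;X=r@dx;Y=r@dy
m=(W[...,2]>.016)&(W[...,2]<.032)&(X>-.18)&(X<-.08)&(abs(Y)<.05)
for a in np.arange(-.18,-.08,.005):
    k=m&(X>a)&(X<a+.005); 
    if k.sum()>3: print('%.4f %.4f %.4f %.4f'%(a+.0025,Y[k].min(),Y[k].max(),W[k][:,2].mean()),k.sum())
E
python3 f2.py
```

```text
tcp -0.13758859249309133 0.0005344735789044638 [ 0.61133366  0.03703959 -0.03534274] 0.004411799459816237 [0.15288079 0.16418718 0.17903281]
-0.1325 -0.0181 0.0164 0.0236 15
-0.1275 -0.0151 0.0168 0.0241 37
```

>>> apply_moves([
  [0, -0.029, 0.06, 0, 0],
  [0, -0.029, 0.06, 0, 0],
  [0, -0.029, 0.06, 0, 0],
  [0, 0, 0, 0, 0],
])

```text
clock: 16.7
position: [0.6059, 0.0485, -0.0353]
ee_rot: [-1.657, -2.669, -0.0]
force: [0.4, -0.4, 0.1]
width: 0.006
gripper_force: 0.0
```

>>> apply_moves([
  [0, -0.011, 0.0225, 0, 0],
  [0, -0.011, 0.0225, 0, 0],
])

```text
clock: 16.95
position: [0.6048, 0.0505, -0.0354]
ee_rot: [1.658, 2.668, -0.0]
force: [-0.0, -0.7, -0.5]
width: 0.007
gripper_force: 0.0
```

>>> apply_moves([
  [0, -0.011, 0.0225, 0, 0],
  [0, -0.011, 0.0225, 0, 0],
])

```text
clock: 17.2
position: [0.6034, 0.0533, -0.0354]
ee_rot: [1.658, 2.668, 0.0]
force: [0.2, -1.2, -0.1]
width: 0.001
gripper_force: 0.6
```

>>> apply_moves([
  [0, -0.011, 0.0225, 0, 0],
  [0, -0.011, 0.0225, 0, 0],
])

```text
clock: 17.45
position: [0.6022, 0.0558, -0.0353]
ee_rot: [1.658, 2.668, -0.0]
force: [0.1, -1.0, -0.0]
width: 0.003
gripper_force: 0.6
```

Contact made, with about 1 N of sliding friction. I'll continue in small steps.

>>> apply_moves([
  [0, -0.011, 0.0225, 0, 0],
  [0, -0.011, 0.0225, 0, 0],
])

```text
clock: 17.7
position: [0.6008, 0.0586, -0.0354]
ee_rot: [1.658, 2.668, -0.0]
force: [0.1, -1.5, 0.7]
width: 0.008
gripper_force: 0.7
```

>>> apply_moves([
  [0, -0.011, 0.0225, 0, 0],
  [0, -0.007, 0.015, 0, 0],
])

```text
clock: 17.95
position: [0.5997, 0.061, -0.0353]
ee_rot: [1.658, 2.669, -0.0]
force: [0.1, -1.4, 0.1]
width: 0.006
gripper_force: 0.7
```

>>> apply_moves([
  [0, -0.011, 0.0225, 0, 0],
  [0, -0.007, 0.015, 0, 0],
])

```text
clock: 18.2
position: [0.5986, 0.0633, -0.0354]
ee_rot: [-1.658, -2.669, -0.0]
force: [0.4, -0.8, 0.9]
width: 0.004
gripper_force: 0.7
```

>>> apply_moves([
  [0, -0.011, 0.0225, 0, 0],
  [0, -0.007, 0.015, 0, 0],
])

```text
clock: 18.45
position: [0.5975, 0.0655, -0.0353]
ee_rot: [1.658, 2.669, 0.0]
force: [0.3, -1.7, -0.3]
width: 0.006
gripper_force: 0.6
```

>>> apply_moves([
  [0, -0.007, 0.015, 0, 0],
  [0, -0.007, 0.015, 0, 0],
])

```text
clock: 18.7
position: [0.5967, 0.0672, -0.0354]
ee_rot: [1.658, 2.668, 0.0]
force: [-0.0, -0.7, -0.2]
width: 0.008
gripper_force: 0.6
```

>>> apply_moves([
  [0, -0.007, 0.015, 0, 0],
  [0, -0.007, 0.015, 0, 0],
])

```text
clock: 18.95
position: [0.5961, 0.0686, -0.0353]
ee_rot: [1.658, 2.668, -0.0]
force: [0.6, -3.4, -0.2]
width: 0.007
gripper_force: 1.7
```

The force is rising, so the stop has been reached. I'll press gradually.

>>> apply_moves([
  [0, -0.007, 0.015, 0, 0],
  [0, 0, 0, 0, 0],
])

```text
clock: 19.2
position: [0.5957, 0.0692, -0.0354]
ee_rot: [1.658, 2.667, -0.001]
force: [1.3, -4.4, -0.5]
width: -0.001
gripper_force: 2.5
```

>>> apply_moves([
  [0, -0.007, 0.015, 0, 0],
  [0, 0, 0, 0, 0],
])

```text
clock: 19.45
position: [0.5955, 0.0697, -0.0354]
ee_rot: [1.658, 2.667, -0.001]
force: [2.7, -5.9, -0.3]
width: 0.004
gripper_force: 3.1
```

>>> apply_moves([
  [0, -0.009, 0.019, 0, 0],
  [0, -0.004, 0.008, 0, 0],
  [0, 0, 0, 0, 0],
])

```text
clock: 19.82
position: [0.5952, 0.0703, -0.0353]
ee_rot: [1.659, 2.666, -0.002]
force: [3.8, -7.6, -0.3]
width: 0.006
gripper_force: 4.4
```

>>> apply_moves([
  [0, 0, 0, 0, 0],
  [0, 0, 0, 0, 0],
  [0, 0, 0, 0, 0],
  [0, 0, 0, 0, 0],
  [0, 0, 0, 0, 0],
  [0, 0, 0, 0, 0],
])

```text
clock: 20.58
position: [0.5951, 0.0704, -0.0353]
ee_rot: [1.659, 2.666, -0.002]
force: [4.2, -8.3, -0.4]
width: 0.008
gripper_force: 4.4
```

About 9 N held for 0.75 s, at a stiffness near 3.2 N/mm, so this is the spring and not a jam. I'll back off slowly and then clear.

>>> apply_moves([
  [0, 0.007, -0.015, 0, 0],
  [0, 0.007, -0.015, 0, 0],
  [0, 0.007, -0.015, 0, 0],
  [0, 0.007, -0.015, 0, 0],
  [0, 0.007, -0.015, 0, 0],
  [0, 0.007, -0.015, 0, 0],
  [0, 0.015, -0.03, 0, 0],
  [0, 0.03, -0.06, 0, 0],
  [0, 0.07, -0.15, 0, 0],
  [0, 0.15, -0.3, 0, 0],
  [0, 0.15, -0.3, 0, 0],
  [0, 0.15, -0.3, 0, 0],
])

```text
clock: 22.08
position: [0.6315, -0.0036, -0.0354]
ee_rot: [1.66, 2.667, -0.0]
force: [0.5, 0.1, 0.2]
width: 0.009
gripper_force: 0.0
```

>>> apply_moves([
  [0, 0, 0, 0.5, 0],
  [0, 0, -0.4, 0.8, 0],
  [0, 0, -0.8, 0.8, 0],
  [0, 0, -0.8, 0.8, 0],
  [0, 0, -0.8, 0, 0],
  [0, 0, -0.8, 0, 0],
  [0, 0, -0.8, 0, 0],
  [0, 0, 0, 0, 0],
  [0, 0, 0, 0, 0],
])

```text
clock: 23.2
position: [0.6305, -0.258, 0.1309]
ee_rot: [-1.659, -2.667, -0.001]
force: [0.2, 1.5, -0.9]
width: 0.005
gripper_force: 0.0
```

Run:
```python
from h import *
R0=np.array([.5512,.1608]);dx=np.array([-.4405,.8977]);dy=np.array([-.8977,-.4405])
im,D=grab('top');i2,_=grab('side');v,u=np.mgrid[0:420,0:560];W=world('top',np.c_[u.ravel(),v.ravel()],D.ravel()).reshape(420,560,3)
r=W[...,:2]-R0;X=r@dx;Y=r@dy
m=(W[...,2]>.014)&(W[...,2]<.03)&(X>-.15)&(X<-.084)&(abs(Y)<.05)
P=np.c_[X[m],Y[m]].astype(np.float32);print(len(P),P.min(0),P.max(0),cv2.minAreaRect(P))
a=cv2.resize(im[140:260,110:230],(400,400),interpolation=cv2.INTER_CUBIC)
save(np.hstack([a,cv2.resize(i2,(400,300)) if 0 else cv2.resize(i2[130:310,170:350],(400,400))]),'end.png')
```

```text
91 [-0.09296493 -0.03004228] [-0.08426561  0.02898916] ((-0.08868860453367233, -0.0005386006087064743), (0.059035856276750565, 0.008590532466769218), 89.55802154541016)
```

View pics/end.png

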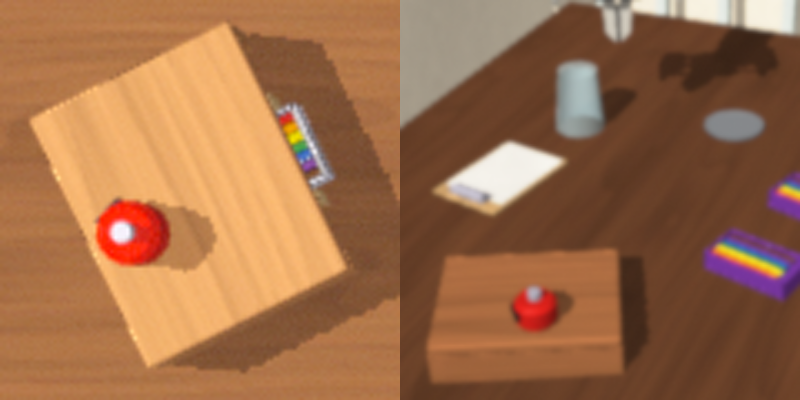

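The tin's trailing end shows at crop (270-330,100-190), 13 mm out of the mouth. It is within 0.5 mm of the lane's middle and 0.4° of straight. The arm is clear and everything else is in place.

```bash
python3 -c "
from cell import arm; print(arm.sign_off())"
```

```text
the job is handed in; nothing more can be done
None
```

I put the steel crayon tin away under the riser, pressed it against the stop with about 9 N for 0.75 s, let go and handed the job in; the hand-in gave no verdict, but my last picture showed it straight and centred, about 13 mm out of the mouth.

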